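# Load the slide cassette under the leaf spring of its docking bay

## Task

With closed fingertips on its low thumb ledge, press the slide cassette hard down until the sprung floor under it bottoms out and, keeping it pressed down, slide it forward under the lip and the leaf spring until it is fully home against the end stop and the sprung floor has come up again behind it. Do not lift the cassette or knock over or shift the glassware beside the dock, and finish clear of everything.

Things in the scene. Friction and masses are not known exactly. Their poses are not given: they have to be found in the camera images.
- dock: Docking bay (mm): aluminium channel fixed to the bench, 256 long, 111 wide, 45 high. Origin on the bench under its middle; x along the channel in the direction of travel, y across, z up. Side rails 87 apart, tops 30 up. Back: sprung floor, x = -120 to -9. Front: fixed floor 14 above the bench, x = -7 to the end stop, whose face is at x = 116, top 32 up. Lip and leaf cross at x = 36 to 96
- cassette: White slide cassette, loose in the channel, (mm) 120 long (x, forward), 84 wide, about 160 g, slippery. Origin: centre of its underside, 23.3 above the bench at the start. Its rear 30 (x = -60 to -30) is a low thumb ledge 10 thick, the rest 20 thick, so a vertical step 10 high across the full width faces back: fingertips standing on the ledge push forward against this step
- ledge (a point): Point on the cassette: middle of the thumb ledge's upper face, 15 mm in front of its rear edge and 15 mm behind the step, on the centre line. 33.3 mm above the bench at the start, 24.3 mm when pressed to the bottom
- home (a point): Fixed point of the dock where ledge is when the cassette is fully home and down, 24 mm above the bench, at dock x = 11 mm, y = 0. At the start the ledge is 103 to 113 mm short of it
- lip (a point): Middle of the lower edge, facing the open end, of the dark steel lip across the channel (mm: 12 long in x, underside 36.5, top 45 above the bench). The raised cassette is 6.8 mm too high to pass; bottomed, it clears by about 2 mm. When the cassette is home, its step stops 10 mm before this edge
- lift (a joint): Sprung floor, m: 0 raised, 0.009 pressed to its stop (level with the fixed floor). It pushes up with 6.5 N raised, 11 N bottomed: about 9 N on the ledge bottoms it; 12 to 20 N is good while sliding, right to the end. When the cassette's tail has left it, it springs back to 0 behind the tail and locks the cassette in
- leaf (a joint): Steel leaf spring 36 mm wide that hangs into the channel from the lip, dock x = 48 to 96 mm; angle in rad: 0 free, about 0.15 to 0.2 when its tip rests on the cassette's top. It drags on the cassette with a few newtons
- reagent: Amber glass bottle with a blue cap, 60 mm across, 130 mm high, standing beside the dock; origin at its underside. Leave it alone
- jar: Clear glass jar with a blue cap, 60 mm across, 90 mm high, standing beside the dock; origin at its underside. Leave it alone
- beaker: Glass beaker, 64 mm across, 85 mm high, standing beside the dock; origin at its underside. Leave it alone
Things that resemble listed ones, but are neither listed nor needed, are in the scene too. Several things have the shape of the cassette; the one meant has the colours described above.

How it is judged:
By the outcome, as a careful person would: the job done as asked, in the order asked, and still so for the second after the job is handed in, with the robot touching nothing.
It also fails if it takes over 48 s, if anything falls off the work surface, if the arm or the gripper's body presses on something with over 40 N, if the wrist force passes 120 N, or if a joint passes its speed limit or range.

## Robot

A 6-joint arm with a two-finger parallel gripper is mounted at the origin on the work surface. World frame = base frame: x ahead of the robot, y to its left, z up, the work surface at z = 0. Lengths are in m, angles in rad, forces in N, time in s.
With the tool pointing down it reaches from about 0.375 to 0.9 m from the base axis. Payload 3.1 kg.
Tool frame: the origin (TCP) lies between the finger pads; the fingertips stand robot.tip_extent ahead of it and the grasp point (between the pads) lies 3 mm ahead of it (robot.tip_extent is the distance from the TCP to the fingertips, in m); z points along the fingers, x is the direction in which the jaws open and shut, and the axes are right-handed (so a half turn about z gives the same grasp; the last joint's range is limited). The gripper opens to 87 mm and grips with 3 to 60 N. Pads are 19 mm wide; open, the fingers measure 117 mm over their backs; the gripper's body (75 mm by 190 mm) begins 51 mm behind the grasp point.
Start: joints at [1.089, 0.527, 1.433, -0, 1.181, -0.178], TCP at [0.186, 0.597, 0.245] pointing down, gripper open.
Joint ranges: [-3.08, 3.08], [-0.75, 2.2], [0.22, 2.44], [-1.43, 4.57], [0, 2.65], [-2.85, 2.85]. Speed limits (rad/s): [2.79, 2.79, 3.14, 3.14, 3.14, 3.14].

## Interface

Orientations are given as a unit quaternion [x, y, z, w].
In Python, from rig import robot, cams gives the robot as it stands.
- The arm moves only by the tool carry_out, never from a script. Its argument "steps" is a list of rows, each a list of 3 entries, a list of its own where there are three numbers: the shift along the world's x, y, z in cm, then the turn about the world's z in degrees, then the closure, from 0 (fully open) to 1 (shut). In form: [[[dx, dy, dz], spin, fingers], ...]. A call has 1 to 10 rows; each row shifts and turns the pose as measured when the row begins; what a row does not reach is not made up. A row lasts 1/10 s, in which the tool goes at most 50 mm and 8.59 degrees, less where a joint would pass 70% of its speed; a pose out of reach is approached as far as the arm can. A call with a gripper value outside its range is refused whole. The fingers move at their own pace and stop on an object; "squeeze" is the grip in N (left out, the last holds). Time passes only in rows, so rows that do not move let the fingers close. It gives the time, the measured TCP pose, the force and the opening at its end, in the units of the state.
- robot.get_obs(): the state, without advancing time (a new reading comes with each control period).
- cams.camera(name): name is "side" or "top" or "wrist"; returns a dict with "pixels" (420x560x3 uint8, red, green, blue), "fx", "fy", "cx", "cy" (pixels), "eye" and "rotation" of the camera in the world. Camera axes: x right, y up, looking along -z (the intrinsics and any distortion apply to the point x, -y, -z); pixel columns grow to the right and rows downward; lengths in m; the calibration is good to about 2 mm. The wrist camera is an equidistant fisheye: a pixel r from the principal point sees the ray r / f radians off the axis. A picture is of the moment at which its call begins. There is no depth.
- robot.hand_in(): hands the job in, once; it reports no verdict.
The state is a dict: "time": time; "q": joint angles; "joint_velocities": joint speeds; "joint_torque": joint torques, N m; "position": TCP position; "tool_rot": TCP orientation; "ft_force": force on the tool from outside, world axes, zero at the start; "moment": the same for the moment, N m; "grip_width": finger opening in m.
Only numpy, scipy, OpenCV 4.12 (cv2) and the standard library are available. Lean on these libraries where they do the work, as an engineer would, in place of code of your own. Each camera call takes 0.05 s, during which the arm holds its last target. There are 200 camera calls.

## Working session

There is one attempt and no reset: what is moved stays moved. The work goes in short steps, Python scripts to look and compute and a tool call to move; the robot and the scene stay as the last step left them, time stands still between calls to the robot, and variables do not carry over. Pictures are saved under pics/ and viewed, about 8 in all and at most 12, crops included, and the job is handed in when it is done.

Besides the shell and the picture viewer there is one more tool, called after ">>>" as name(argument=value, ...) on one line, values as JSON. carry_out: Moves the arm, as the interface text tells. Its arguments: {"type":"object","properties":{"steps":{"type":"array"},"squeeze":{"type":"number"}},"required":["steps"]}

```bash
ls; mkdir -p pics; python3 - <<'E'
from rig import robot,cams
import cv2,numpy as np
print(robot.tip_extent, robot.get_obs())
for n in("top","side"):
    c=cams.camera(n); cv2.imwrite(f"pics/{n}0.png",c["pixels"][:,:,::-1]); print(n,{k:np.round(v,4).tolist() for k,v in c.items() if k!="pixels"})
E
```

```text
pics
0.022 {'time': 0.0, 'q': array([ 1.08950670e+00,  5.28437452e-01,  1.43392567e+00, -3.45648860e-05,
        1.18140132e+00, -1.78484228e-01]), 'joint_velocities': array([-1.53840641e-03, -9.10761242e-05, -5.21411116e-04, -1.47817820e-04,
        3.84380349e-04,  1.97220177e-03]), 'joint_torque': array([-9.55205996e-05, -4.40038848e+01, -1.76590258e+01,  6.32888381e-02,
        5.82824077e-02, -1.55378684e-04]), 'position': array([0.18601582, 0.59594208, 0.2435818 ]), 'tool_rot': array([ 8.05662786e-01,  5.92373442e-01, -9.68143162e-04,  4.92060875e-04]), 'ft_force': array([-0.33336593, -0.16782239,  0.22535402]), 'moment': array([ 0.0507013 , -0.02908511, -0.00433697]), 'grip_width': 0.08679925033309333}
top {'fx': 395.5553, 'fy': 395.5553, 'cx': 283.2064, 'cy': 208.5139, 'eye': [0.496, 0.0459, 0.8506], 'rotation': [0.0246, -0.0381, -0.6976, 0.7151]}
side {'fx': 438.8419, 'fy': 438.8419, 'cx': 276.9647, 'cy': 211.0659, 'eye': [0.3929, 0.7203, 0.7311], 'rotation': [-0.0449, 0.3919, 0.9118, -0.1139]}
```

View pics/top0.png

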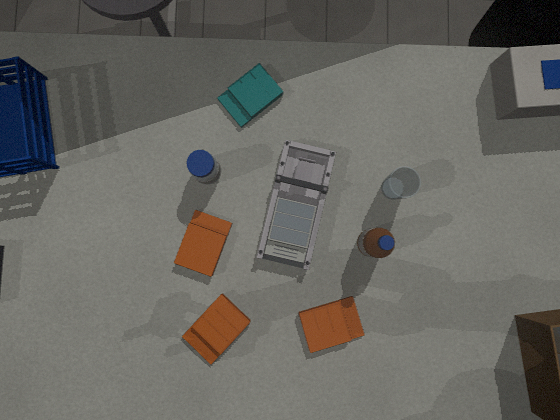

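View pics/side0.png

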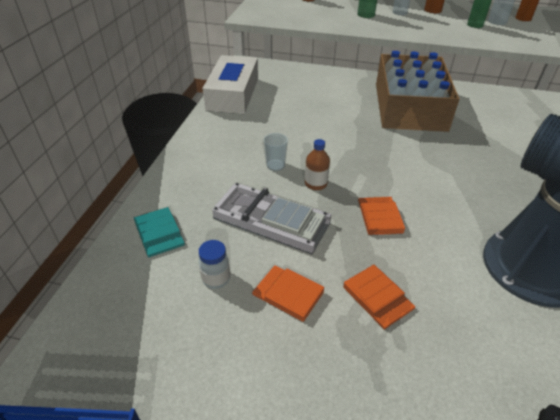

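Top view: the dock lies at px (255–335, 142–270), open end toward the robot (bottom). The white cassette, with its slide window, is inside at about (290, 225). The three orange and one teal lookalikes are out on the bench and don't match in colour or position. I'll confirm with an enlarged crop.

```bash
cat > h.py <<'E'
import numpy as np,cv2
from scipy.spatial.transform import Rotation as R
def ray(c,u,v):
    d=np.array([(u-c["cx"])/c["fx"],-(v-c["cy"])/c["fy"],-1.]); return R.from_quat(c["rotation"]).apply(d)
def onz(c,u,v,z):
    d=ray(c,u,v); e=np.array(c["eye"]); return e+d*(z-e[2])/d[2]
def proj(c,p):
    q=R.from_quat(c["rotation"]).inv().apply(np.array(p)-c["eye"]); return c["cx"]+c["fx"]*q[0]/-q[2], c["cy"]+c["fy"]*q[1]/q[2]
E
python3 - <<'E'
from rig import cams
import cv2
c=cams.camera("top")["pixels"][:,:,::-1]; cv2.imwrite("pics/t1.png",cv2.resize(c[132:282,240:350],None,fx=4,fy=4,interpolation=cv2.INTER_CUBIC))
c=cams.camera("side")["pixels"][:,:,::-1]; cv2.imwrite("pics/s1.png",cv2.resize(c[175:260,205:340],None,fx=5.5,fy=5.5,interpolation=cv2.INTER_CUBIC))
E
```

```text
(no output)
```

View pics/t1.png

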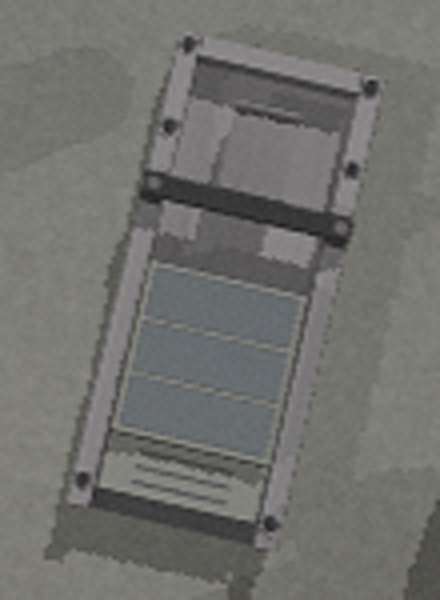

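View pics/s1.png

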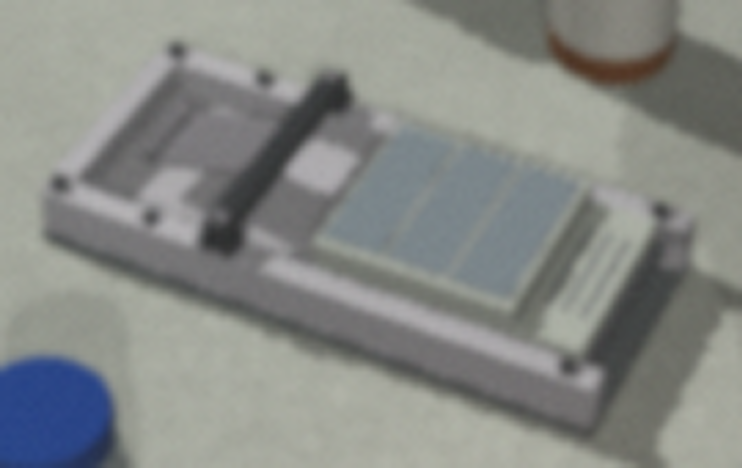

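Enlarged: the white/cream cassette with its 3-slide window is the one in the dock. Its thumb ledge (three grooves) is at the rear (crop 105–260, 450–525), the dark lip is at (150–345, 170–240), and the reagent bottle, beaker and jar stand beside the dock.

```bash
python3 - <<'E'
from rig import cams
from h import *
t=cams.camera("top"); s=cams.camera("side")
T=lambda x,y,z: onz(t,240+(x-1.5)/4,132+(y-1.5)/4,z)
S=lambda x,y,z: onz(s,205+(x-2.25)/5.5,175+(y-2.25)/5.5,z)
r=lambda a:np.round(a*1000,1)
scT=[T(*p,.031) for p in[(190,44),(371,87),(83,480),(270,523)]]
scS=[S(*p,.031) for p in[(61,183),(178,50),(570,365),(662,210)]]
for a,b in zip(scT,scS): print("screw",r(a),r(b))
for n,sc in(("T",scT),("S",scS)):
    ax=(sc[0]+sc[1]-sc[2]-sc[3])/2; print(n,"len",r(np.linalg.norm(ax)),"yaw",np.degrees(np.arctan2(ax[1],ax[0])),"mid",r(sum(sc)/4),"w",r(np.linalg.norm(sc[0]-sc[1])),r(np.linalg.norm(sc[2]-sc[3])))
print("outer rear rail T",r(T(68,503,.030)),r(T(265,548,.030)),"front",r(T(180,35,.032)),r(T(381,80,.032)))
print("outer S rearL, frontL, frontR,rearR",[r(S(*p,.030)) for p in[(600,377),(45,197),(175,42),(692,228)]])
print("ledge rear T",r(T(97,488,.0333)),r(T(256,524,.0333)),"step top",r(T(118,430,.0433)),r(T(268,464,.0433)))
print("ledge rear S",r(S(590,352,.0333)),r(S(655,225,.0333)),"step top", r(S(517,308,.0433)),r(S(590,185,.0433)))
print("lip rear edge z45 T",r(T(142,193,.045)),r(T(345,243,.045)))
for n,p in dict(reagent=(386,243),jar=(201,162)).items(): print(n,r(onz(t,*p,.13 if n=="reagent" else .09)))
print("beaker",r(onz(t,393,188,.0)),r(onz(t,405,183,.085)))
E
```

```text
screw [708.9  26.2  31. ] [707.8  29.5  31. ]
screw [688.5 -69.9  31. ] [686.7 -66.4  31. ]
screw [478.7  76.   31. ] [478.6  78.3  31. ]
screw [459.  -20.8  31. ] [458.2 -18.   31. ]
T len 235.1 yaw -12.152668576745121 mid [583.8   2.9  31. ] w 98.2 98.7
S len 234.0 yaw -11.998587479965835 mid [582.8   5.9  31. ] w 98.2 98.5
outer rear rail T [466.8  83.4  30. ] [446.1 -18.5  30. ] front [713.3  31.6  32. ] [692.2 -75.   32. ]
outer S rearL, frontL, frontR,rearR [array([466.1,  80.7,  30. ]), array([711.8,  38.4,  30. ]), array([690.2, -72.6,  30. ]), array([444.3, -11.4,  30. ])]
ledge rear T [474.9  68.6  33.3] [458.4 -13.4  33.3] step top [504.7  58.5  43.3] [489.3 -18.2  43.3]
ledge rear S [472.   71.7  33.3] [459.3  -5.9  33.3] step top [503.3  64.8  43.3] [488.6 -12.4  43.3]
lip rear edge z45 T [626.4  49.4  45. ] [603.3 -55.6  45. ]
reagent [ 501.8 -156.1  130. ]
jar [650.3 194.   90. ]
beaker [ 622.8 -207.9    0. ] [ 620.7 -206.2   85. ]
```

>>> carry_out(steps=[[[2.2,-4.2,0],5.3,1],[[2.2,-4.2,0],0,1],[[2.2,-4.2,0],0,1],[[2.2,-4.2,0],0,1],[[2.2,-4.2,0],0,1],[[2.2,-4.2,0],0,1],[[2.2,-4.2,0],0,1],[[2.2,-4.2,0],0,1],[[2.2,-4.2,0],0,1],[[2.2,-4.2,0],0,1]], squeeze=10)

```text
time: 1.3
position: [0.4099, 0.1673, 0.2454]
tool_rot: [0.772, 0.636, 0.005, -0.0]
ft_force: [0.6, 0.5, 0.8]
grip_width: 0.0146
```

>>> carry_out(steps=[[[2.2,-4.2,0],-1,1],[[2.2,-4.2,0],0,1],[[2.0,-3.8,0],0,1],[[0.6,-1.4,-1],0,1],[[0,0,-4],0,1],[[0,0,-4],0,1],[[0,0,-3],0,1],[[0,0,-1.5],0,1],[[0,0,0],0,1],[[0,0,0],0,1]])

```text
time: 2.3
position: [0.4911, 0.0155, 0.1097]
tool_rot: [0.782, 0.623, 0.011, 0.007]
ft_force: [-0.2, 0.3, 0.3]
grip_width: 0.0002
```

```bash
python3 - <<'E'
from rig import robot,cams
from h import *
o=robot.get_obs(); p=o["position"]; a=R.from_quat(o["tool_rot"]); x=a.apply([1,0,0]);z=a.apply([0,0,1])
print(p,z,np.degrees(np.arctan2(x[1],x[0])),o["ft_force"],o["grip_width"])
m=np.array([.4815,.0259]);d=p[:2]-m; print("along,lat",d@[.978,-.2096],d@[.2096,.978])
t=cams.camera("top")["pixels"][:,:,::-1];s=cams.camera("side");s=s["pixels"][:,:,::-1]
w=cams.camera("wrist")["pixels"][:,:,::-1]
f=lambda i,h:cv2.resize(i,(int(i.shape[1]*h/i.shape[0]),h),interpolation=cv2.INTER_CUBIC)
cv2.imwrite("pics/a.png",np.hstack([f(s[140:270,200:350],430),f(w,300) if 0 else f(w[:, 140:420],430)])[:, :800])
E
```

```text
[0.4910619  0.01545191 0.10969148] [ 0.02587848  0.00249862 -0.99966197] 77.12996393416664 [-0.24852751  0.26074378  0.32431513] 0.00016205306081389743
along,lat 0.011541455611897924 -0.00821405429822908
```

View pics/a.png

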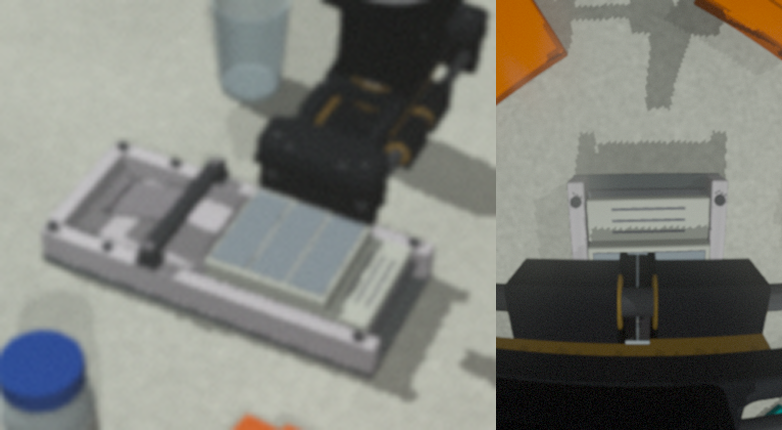

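The fingers are closed over the middle of the cassette, about 11 mm too far forward and 8 mm to one side. The wrist view shows the ledge grooves at crop (612–687, 205–222) and the rear screws at (575, 201) and (720, 199). I'll cross-check with the wrist rays.

```bash
cat >> h.py <<'E'
def wz(c,u,v,z):
    a=np.array([u-c["cx"],-(v-c["cy"])]); r=np.hypot(*a); th=r/c["fx"]
    d=R.from_quat(c["rotation"]).apply([*(a/r*np.sin(th)),-np.cos(th)]); e=np.array(c["eye"]); return e+d*(z-e[2])/d[2]
def dock(p,o=(.5798,.0048)):
    d=np.array(p)[:2]-o; return np.round(1000*np.array([d@[.978,-.2096],d@[.2096,.978]]),1)
E
python3 - <<'E'
from rig import cams
from h import *
c=cams.camera("wrist"); print(np.round(c["eye"],3),c["fx"])
k=430/420
for n,x,y,z in[("scrL",575,201,.031),("scrR",720,199,.031),("railL",569,180,.03),("railR",727,180,.03),("ledgeL",588,193,.0333),("ledgeR",710,192,.0333),("stepL",585,250,.0433),("stepR",712,247,.0433)]:
    p=wz(c,140+(x-496)/k,y/k,z); print(n,np.round(p*1000,1),"dock",dock(p))
E
```

```text
[0.417 0.032 0.249] 325.19226210127806
scrL [460.2 -19.2  31. ] dock [-111.9  -48.5]
scrR [481.1  78.   31. ] dock [-111.9   50.9]
railL [445.3 -19.6  30. ] dock [-126.4  -52. ]
railR [469.2  85.3  30. ] dock [-125.    55.6]
ledgeL [456.5  -8.6  33.3] dock [-117.8  -38.9]
ledgeR [474.1  71.5  33.3] dock [-117.4   43. ]
stepL [491.9 -19.1  43.3] dock [-80.9 -41.8]
stepR [509.4  65.   43.3] dock [-81.5  44.1]
```

>>> carry_out(steps=[[[-0.85,1.1,-1],0.8,1],[[0,0,-1],0,1],[[0,0,-1],0,1],[[0,0,0],0,1],[[0,0,0],0,1]])

```text
time: 3.0
position: [0.487, 0.0257, 0.0827]
tool_rot: [0.777, 0.629, 0.015, 0.012]
ft_force: [-0.4, -0.3, 0.4]
grip_width: 0.0002
```

```bash
cat > st.py <<'E'
from rig import robot
from h import *
o=robot.get_obs(); p=o["position"]; a=R.from_quat(o["tool_rot"]); x=a.apply([1,0,0]);z=a.apply([0,0,1]); t=p+.022*z
f=o["ft_force"]
print("t",o["time"],"p",np.round(p*1000,1),"tip",np.round(t*1000,1),"dock",dock(t),"yaw",round(np.degrees(np.arctan2(x[1],x[0])),1),"z",np.round(z,3),"F",np.round(f,1),"Fax",round(f[:2]@[.978,-.2096],1))
E
python3 st.py
```

```text
t 3.0 p [487.   25.7  82.7] tip [487.9  25.7  60.7] dock [-94.3   1.2] yaw 78.0 z [ 0.039  0.    -0.999] F [-0.4 -0.3  0.4] Fax -0.4
```

>>> carry_out(steps=[[[-0.6,0.1,-0.5],0,1],[[0,0,-0.5],0,1],[[0,0,-0.5],0,1],[[0,0,-0.3],0,1],[[0,0,0],0,1],[[0,0,0],0,1]])

```text
time: 3.6
position: [0.4813, 0.0261, 0.0633]
tool_rot: [0.777, 0.629, 0.015, 0.013]
ft_force: [-0.2, 0.8, 0.7]
grip_width: 0.0004
```

```bash
python3 st.py
```

```text
t 3.6 p [481.3  26.1  63.3] tip [482.2  26.1  41.3] dock [-99.9   0.3] yaw 77.9 z [ 0.04  -0.    -0.999] F [-0.2  0.8  0.7] Fax -0.3
```

>>> carry_out(steps=[[[0,0,-0.3],0,1],[[0,0,-0.3],0,1],[[0,0,-0.2],0,1],[[0,0,-0.2],0,1],[[0,0,-0.2],0,1]])

```text
time: 4.1
position: [0.4819, 0.026, 0.0517]
tool_rot: [0.777, 0.629, 0.016, 0.013]
ft_force: [-1.2, 0.4, 6.2]
grip_width: 0.0003
```

```bash
python3 st.py
```

```text
t 4.1 p [481.9  26.   51.7] tip [482.8  26.   29.7] dock [-99.3   0.4] yaw 77.9 z [ 0.042 -0.    -0.999] F [-1.2  0.4  6.2] Fax -1.2
```

>>> carry_out(steps=[[[0,0,-0.3],0,1],[[0,0,-0.3],0,1],[[0,0,-0.25],0,1]])

```text
time: 4.4
position: [0.4817, 0.0261, 0.046]
tool_rot: [0.777, 0.629, 0.017, 0.014]
ft_force: [-6.6, 0.1, 40.5]
grip_width: 0.0002
```

```bash
python3 st.py
```

```text
t 4.4 p [481.7  26.1  46. ] tip [482.7  26.   24. ] dock [-99.4   0.4] yaw 78.0 z [ 0.043 -0.001 -0.999] F [-6.6  0.1 40.5] Fax -6.4
```

>>> carry_out(steps=[[[0,0,-0.05],0,1]])

```text
time: 4.5
position: [0.4818, 0.0261, 0.047]
tool_rot: [0.777, 0.629, 0.017, 0.014]
ft_force: [-1.9, -0.0, 8.7]
grip_width: 0.0009
```

>>> carry_out(steps=[[[0,0,-0.05],0,1]])

```text
time: 4.6
position: [0.4818, 0.0261, 0.0476]
tool_rot: [0.777, 0.629, 0.017, 0.015]
ft_force: [-1.9, 0.6, 8.0]
grip_width: 0.0004
```

>>> carry_out(steps=[[[0,0,-0.14],0,1],[[0,0,-0.12],0,1]])

```text
time: 4.8
position: [0.4817, 0.0261, 0.0467]
tool_rot: [0.777, 0.629, 0.018, 0.015]
ft_force: [-2.2, 0.5, 9.4]
grip_width: 0.0002
```

>>> carry_out(steps=[[[0.2,-0.04,-0.12],0,1],[[0.2,-0.04,-0.12],0,1]])

```text
time: 5.0
position: [0.4819, 0.026, 0.0465]
tool_rot: [0.777, 0.63, 0.015, 0.013]
ft_force: [-5.0, -0.9, 18.6]
grip_width: 0.0007
```

```bash
python3 st.py
```

```text
t 5.0 p [481.9  26.   46.5] tip [482.8  26.   24.5] dock [-99.3   0.4] yaw 78.1 z [ 0.04  -0.001 -0.999] F [-5.  -0.9 18.6] Fax -4.7
```

>>> carry_out(steps=[[[0.5,-0.1,-0.1],0,1],[[0.5,-0.1,-0.1],0,1]])

```text
time: 5.2
position: [0.487, 0.0252, 0.0466]
tool_rot: [0.777, 0.63, 0.013, 0.009]
ft_force: [-4.9, 0.7, 12.3]
grip_width: 0.0006
```

>>> carry_out(steps=[[[0.5,-0.1,-0.1],0,1],[[0.5,-0.1,-0.1],0,1]])

```text
time: 5.4
position: [0.4928, 0.0243, 0.0465]
tool_rot: [0.776, 0.63, 0.01, 0.006]
ft_force: [-4.8, 1.5, 15.5]
grip_width: 0.0006
```

```bash
python3 st.py
```

```text
t 5.4 p [492.8  24.3  46.5] tip [493.3  24.3  24.5] dock [-88.7   1. ] yaw 78.1 z [ 0.023  0.003 -1.   ] F [-4.8  1.5 15.5] Fax -5.0
```

>>> carry_out(steps=[[[0.6,-0.15,-0.1],0,1],[[0.6,-0.15,-0.1],0,1],[[0.6,-0.15,-0.1],0,1]])

```text
time: 5.7
position: [0.5046, 0.0215, 0.0466]
tool_rot: [0.776, 0.63, 0.006, 0.001]
ft_force: [-5.0, 0.3, 13.3]
grip_width: 0.0005
```

>>> carry_out(steps=[[[0.6,-0.15,-0.1],0,1],[[0.6,-0.15,-0.1],0,1],[[0.6,-0.15,-0.1],0,1]])

```text
time: 6.0
position: [0.5176, 0.0185, 0.0466]
tool_rot: [0.776, 0.631, 0.003, -0.003]
ft_force: [-3.5, 0.4, 12.2]
grip_width: 0.0008
```

```bash
python3 st.py; python3 - <<'E'
from rig import cams
import cv2
s=cams.camera("side")["pixels"][:,:,::-1]
cv2.imwrite("pics/b.png",cv2.resize(s[160:260,200:340],None,fx=5,fy=5,interpolation=cv2.INTER_CUBIC))
E
```

```text
t 6.0 p [517.6  18.5  46.6] tip [517.6  18.6  24.6] dock [-63.7   0.5] yaw 78.2 z [ 0.001  0.008 -1.   ] F [-3.5  0.4 12.2] Fax -3.5
```

View pics/b.png

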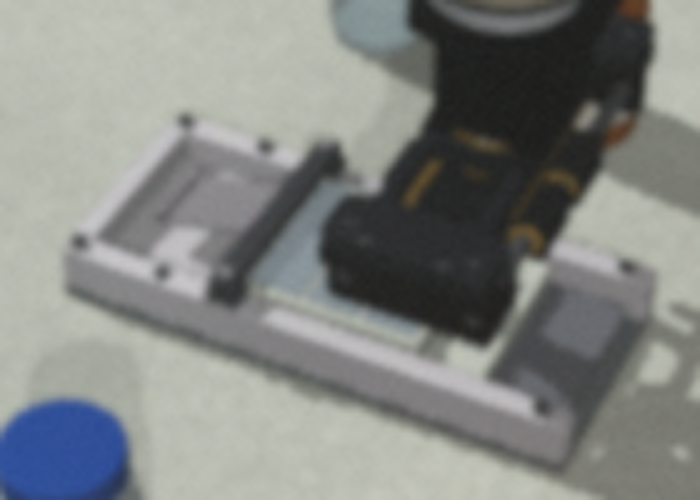

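The cassette is down, and its front edge is right at the lip (crop about (265–345, 180–290)). The rear of the sprung floor is exposed behind it. I'll keep the press on and continue.

>>> carry_out(steps=[[[0.6,-0.14,-0.12],0,1],[[0.6,-0.14,-0.12],0,1],[[0.6,-0.14,-0.12],0,1]])

```text
time: 6.35
position: [0.5317, 0.0155, 0.0467]
tool_rot: [0.776, 0.631, -0.0, -0.006]
ft_force: [-4.6, 0.4, 13.5]
grip_width: 0.0005
```

>>> carry_out(steps=[[[0.6,-0.14,-0.12],0,1],[[0.6,-0.14,-0.12],0,1],[[0.6,-0.14,-0.12],0,1]])

```text
time: 6.65
position: [0.5459, 0.0125, 0.0467]
tool_rot: [0.776, 0.631, -0.003, -0.009]
ft_force: [-3.3, 1.2, 13.3]
grip_width: 0.0004
```

```bash
python3 st.py
```

```text
t 6.65 p [545.9  12.5  46.7] tip [545.6  12.7  24.7] dock [-35.1   0.6] yaw 78.3 z [-0.016  0.011 -1.   ] F [-3.3  1.2 13.3] Fax -3.4
```

>>> carry_out(steps=[[[0.6,-0.14,-0.13],0,1],[[0.6,-0.14,-0.13],0,1],[[0.6,-0.14,-0.13],0,1]])

```text
time: 6.95
position: [0.555, 0.0107, 0.0468]
tool_rot: [0.775, 0.632, -0.009, -0.017]
ft_force: [-8.3, 2.6, 17.6]
grip_width: 0.0002
```

>>> carry_out(steps=[[[0.6,-0.14,-0.13],0,1],[[0.6,-0.14,-0.13],0,1],[[0.6,-0.14,-0.13],0,1]])

```text
time: 7.25
position: [0.5613, 0.0096, 0.0469]
tool_rot: [0.774, 0.632, -0.018, -0.028]
ft_force: [-7.8, 1.6, 16.5]
grip_width: 0.0005
```

```bash
python3 st.py
```

```text
t 7.25 p [561.3   9.6  46.9] tip [559.9  10.   24.9] dock [-20.6   0.9] yaw 78.4 z [-0.062  0.021 -0.998] F [-7.8  1.6 16.5] Fax -8.0
```

>>> carry_out(steps=[[[1.1,-0.25,-0.13],0,1],[[1.1,-0.25,-0.13],0,1]])

```text
time: 7.45
position: [0.5747, 0.0068, 0.047]
tool_rot: [0.774, 0.632, -0.024, -0.035]
ft_force: [-6.6, 0.9, 13.6]
grip_width: 0.0005
```

```bash
python3 st.py
```

```text
t 7.45 p [574.7   6.8  47. ] tip [573.    7.4  25.1] dock [-7.2  1.1] yaw 78.5 z [-0.082  0.024 -0.996] F [-6.6  0.9 13.6] Fax -6.7
```

>>> carry_out(steps=[[[1.1,-0.25,-0.15],0,1],[[1.1,-0.25,-0.15],0,1]])

```text
time: 7.65
position: [0.59, 0.0037, 0.047]
tool_rot: [0.773, 0.632, -0.029, -0.042]
ft_force: [-5.3, 1.4, 12.5]
grip_width: 0.0003
```

```bash
python3 st.py
```

```text
t 7.65 p [590.    3.7  47. ] tip [587.8   4.3  25.2] dock [8.  1.2] yaw 78.5 z [-0.098  0.028 -0.995] F [-5.3  1.4 12.5] Fax -5.5
```

>>> carry_out(steps=[[[0.9,-0.2,-0.17],0,1]])

```text
time: 7.75
position: [0.5963, 0.0025, 0.0469]
tool_rot: [0.773, 0.632, -0.032, -0.045]
ft_force: [-7.7, 1.6, 15.7]
grip_width: 0.0007
```

>>> carry_out(steps=[[[0.8,-0.18,-0.17],0,1]])

```text
time: 7.85
position: [0.5983, 0.0021, 0.0469]
tool_rot: [0.772, 0.632, -0.037, -0.051]
ft_force: [-16.6, 2.0, 24.2]
grip_width: 0.0006
```

```bash
python3 st.py; python3 - <<'E'
from rig import cams
import cv2,numpy as np
s=cams.camera("side")["pixels"][:,:,::-1];t=cams.camera("top")["pixels"][:,:,::-1]
f=lambda i:cv2.resize(i,(int(i.shape[1]*450/i.shape[0]),450),interpolation=cv2.INTER_CUBIC)
cv2.imwrite("pics/c.png",np.hstack([f(s[175:260,205:325]),f(t[132:282,255:340])])[:,:800])
E
```

```text
t 7.85 p [598.3   2.1  46.9] tip [595.7   2.8  25.1] dock [15.9  1.4] yaw 78.6 z [-0.12   0.032 -0.992] F [-16.6   2.   24.2] Fax -16.7
```

View pics/c.png

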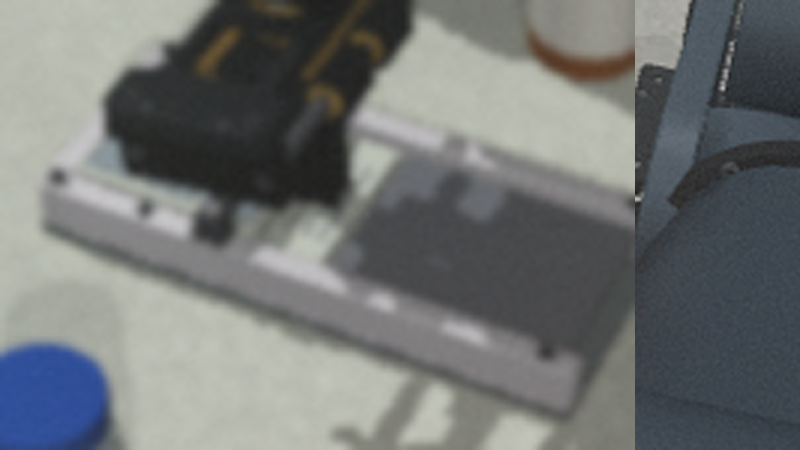

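The cassette is essentially against the end stop: the tips are at dock x 15.9 against about 16 expected, and the axial force jumped. I'll push a little more to confirm.

>>> carry_out(steps=[[[0.8,-0.18,-0.12],0,1],[[0.8,-0.18,-0.12],0,1]])

```text
time: 8.15
position: [0.599, 0.0021, 0.0472]
tool_rot: [0.771, 0.632, -0.048, -0.064]
ft_force: [-12.8, 1.9, 16.7]
grip_width: 0.0005
```

```bash
python3 st.py; python3 - <<'E'
from rig import cams
import cv2,numpy as np
s=cams.camera("side")["pixels"][:,:,::-1]
cv2.imwrite("pics/d.png",cv2.resize(s[175:260,205:340],None,fx=5.5,fy=5.5,interpolation=cv2.INTER_CUBIC))
E
```

```text
t 8.15 p [599.    2.1  47.2] tip [595.5   2.9  25.5] dock [15.8  1.4] yaw 78.6 z [-0.156  0.038 -0.987] F [-12.8   1.9  16.7] Fax -12.9
```

View pics/d.png

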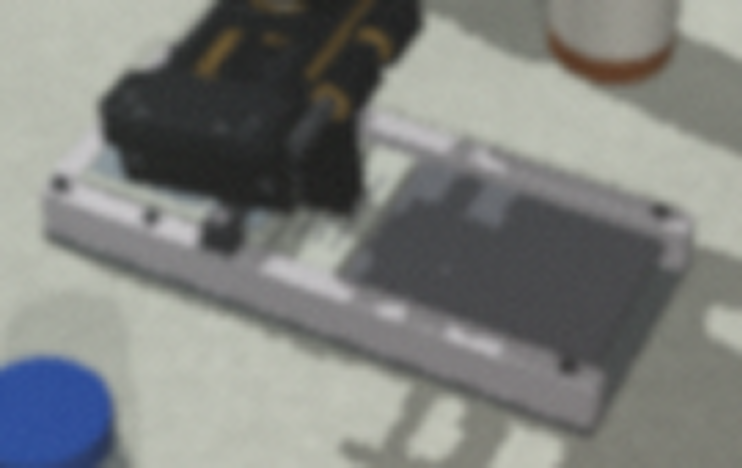

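```bash
python3 - <<'E'
from rig import cams
from h import *
s=cams.camera("side")
C=lambda p:(tuple(np.round((np.array(proj(s,p))-[205,175])*5.5+2.25).astype(int)))
ax=np.array([.978,-.2096]);n=np.array([.2096,.978]);o=np.array([.5798,.0055])
W=lambda x,y,z:[*(o+ax*x/1e3+n*y/1e3),z/1e3]
for nm,x,z in[("ledge rear edge",-4,24),("floor front up",-9,23.3),("floor front down",-9,14.3),("floor rear up",-120,23.3),("floor rear down",-120,14.3)]:
    print(nm,[C(W(x,y,z)) for y in(38,0,-38)])
w=cams.camera("wrist")["pixels"][:,:,::-1]; cv2.imwrite("pics/e.png",w)
E
```

```text
ledge rear edge [(np.int64(335), np.int64(269)), (np.int64(376), np.int64(212)), (np.int64(415), np.int64(158))]
floor front up [(np.int64(346), np.int64(274)), (np.int64(387), np.int64(217)), (np.int64(426), np.int64(163))]
floor front down [(np.int64(346), np.int64(290)), (np.int64(387), np.int64(232)), (np.int64(425), np.int64(178))]
floor rear up [(np.int64(594), np.int64(363)), (np.int64(630), np.int64(302)), (np.int64(665), np.int64(243))]
floor rear down [(np.int64(593), np.int64(378)), (np.int64(629), np.int64(317)), (np.int64(663), np.int64(258))]
```

View pics/e.png

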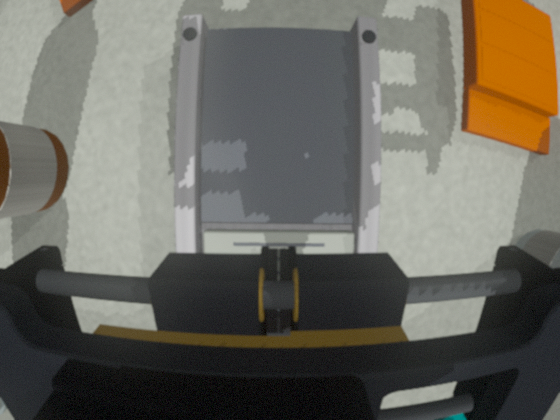

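```bash
python3 - <<'E'
from rig import cams
from h import *
c=cams.camera("wrist")
for z in(.0233,.0143):
    print(z,"rearmid",dock(wz(c,280,29,z)),"front",dock(wz(c,277,222,z)),"strip end",dock(wz(c,277,229,z)),"width",dock(wz(c,201,222,z)),dock(wz(c,353,222,z)))
print("ledge tail",dock(wz(c,279,230,.024)), "screws",dock(wz(c,190,34,.031)),dock(wz(c,369,37,.031)))
g=c["pixels"][...].mean(2)
print(np.round(g[212:236,270:290].mean(1)).astype(int)); print(np.round(g[15:40,270:290].mean(1)).astype(int))
E
```

```text
0.0233 rearmid [-116.5    1.9] front [-6.7  1.6] strip end [-2.8  1.6] width [ -6.1 -40.3] [-7.1 43.5]
0.0143 rearmid [-120.9    2. ] front [-5.4  1.6] strip end [-1.4  1.7] width [ -4.8 -42.4] [-5.9 45.8]
ledge tail [-2.4  2.7] screws [-111.4  -47.9] [-111.3   51.2]
[ 95  95  95  96  95  95  95  95  96  94  95 104 121 130 131 130 126 114
 104 109 125 135 138 140]
[134 134 133 132 132 131 131 132 132 133 133 128 113  97  90  89  90  90
  90  89  90  90  90  89  90]
```

>>> carry_out(steps=[[[0,0,0],0,1],[[-0.05,0.01,0],0,1]])

```text
time: 8.55
position: [0.5965, 0.0028, 0.0478]
tool_rot: [0.771, 0.632, -0.049, -0.065]
ft_force: [0.4, -0.3, 0.6]
grip_width: 0.0006
```

```bash
python3 st.py
```

```text
t 8.55 p [596.5   2.8  47.8] tip [593.    3.6  26.1] dock [13.1  1.6] yaw 78.7 z [-0.158  0.038 -0.987] F [ 0.4 -0.3  0.6] Fax 0.4
```

>>> carry_out(steps=[[[-0.2,0.05,0.5],0,1],[[-0.2,0.05,1.5],0,1],[[-0.5,0.1,3],0,1],[[-0.5,0.1,4],0,1],[[-1,0.2,4],0,1],[[-2,0.4,4],0,1],[[-4,0.8,0],0,1],[[-4,0.8,0],0,1],[[-3,0.8,0],0,1],[[0,0,0],0,1]])

```text
time: 9.55
position: [0.4393, 0.0359, 0.2298]
tool_rot: [0.771, 0.632, -0.045, -0.06]
ft_force: [0.1, -0.3, 0.1]
grip_width: 0.0004
```

```bash
python3 st.py; python3 - <<'E'
from rig import cams
import cv2,numpy as np
s=cams.camera("side")["pixels"][:,:,::-1];w=cams.camera("wrist")["pixels"][:,:,::-1]
f=lambda i,k:cv2.resize(i,(int(i.shape[1]*k/i.shape[0]),k),interpolation=cv2.INTER_CUBIC)
cv2.imwrite("pics/f.png",np.vstack([f(s[130:290,180:360],600)]));cv2.imwrite("pics/w2.png",w)
E
```

```text
t 9.55 p [439.3  35.9 229.8] tip [436.1  36.7 208.1] dock [-147.2    1.1] yaw 78.6 z [-0.145  0.036 -0.989] F [ 0.1 -0.3  0.1] Fax 0.1
```

View pics/f.png

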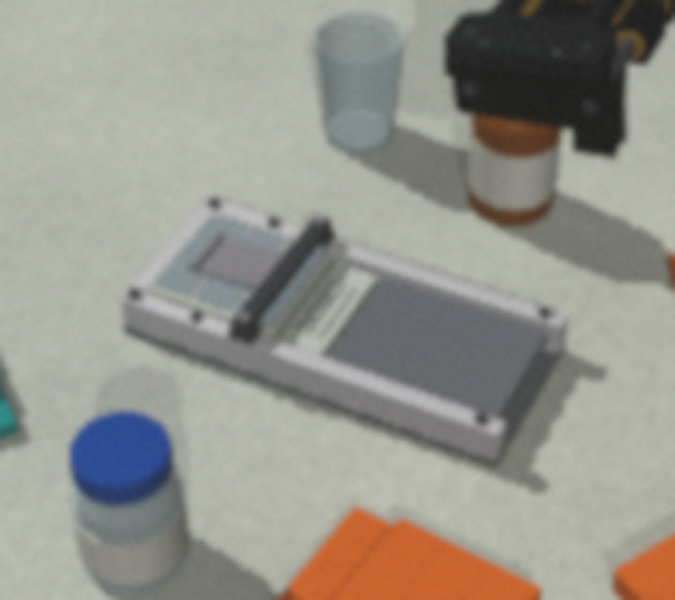

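Side view: the cassette sits flat and fully under the lip, with its front against the end stop. The floor is raised behind its tail at crop (320–380, 280–355), and the glassware is upright. One numeric check of the seating and the glassware, then hand in.

```bash
python3 - <<'E'
from rig import robot,cams
from h import *
s=cams.camera("side"); g=s["pixels"].mean(2)
ax=np.array([.978,-.2096]);n=np.array([.2096,.978]);o=np.array([.5798,.0055])
W=lambda x,y,z:[*(o+ax*x/1e3+n*y/1e3),z/1e3]
for y,z,lo,hi in((0,24,-25,15),(20,24,-25,15),(25,34,85,125),(0,23.3,-135,-100)):
    xs=np.arange(lo,hi,1.)
    uv=np.array([proj(s,W(x,y,z)) for x in xs],np.float32)
    v=cv2.remap(g.astype(np.float32),uv[:,0],uv[:,1],cv2.INTER_LINEAR).ravel()
    print(y,z,lo,v.astype(int).tolist())
a=cv2.imread("pics/side0.png").astype(int); b=s["pixels"][:,:,::-1].astype(int)
for nm,(x0,x1,y0,y1) in dict(jar=(195,235,238,290),beaker=(260,290,130,172),reagentbase=(305,330,172,190)).items():
    print(nm,np.abs(a-b)[y0:y1,x0:x1].mean().round(1))
E
```

```text
0 24 -25 [106, 105, 105, 104, 104, 105, 106, 107, 109, 107, 106, 105, 105, 104, 103, 102, 101, 103, 107, 115, 126, 137, 149, 160, 165, 165, 163, 161, 159, 158, 162, 166, 166, 163, 159, 152, 144, 137, 131, 125]
20 24 -25 [105, 104, 104, 105, 105, 105, 106, 106, 106, 105, 105, 105, 104, 103, 102, 101, 99, 101, 104, 113, 125, 139, 150, 160, 167, 166, 163, 160, 158, 158, 162, 166, 168, 165, 160, 153, 147, 142, 137, 132]
25 34 85 [144, 144, 143, 142, 141, 141, 141, 141, 141, 142, 141, 141, 141, 142, 143, 143, 142, 142, 142, 143, 143, 143, 143, 144, 145, 147, 150, 154, 159, 165, 171, 176, 181, 185, 186, 187, 187, 186, 184, 182]
0 23.3 -135 [101, 93, 85, 79, 75, 73, 73, 74, 75, 75, 75, 74, 74, 74, 78, 83, 90, 96, 102, 104, 105, 105, 105, 105, 105, 104, 105, 106, 106, 106, 106, 105, 103, 103, 104]
jar 9.7
beaker 9.2
reagentbase 9.6
```

```bash
python3 - <<'E'
from rig import robot
print(robot.hand_in())
E
```

```text
the job is handed in; nothing more can be done
None
```

I pressed the cassette to the bottom with closed fingertips on its ledge, slid it under the lip and leaf to the end stop, then backed clear. I handed the job in at about 10 s.

**Seating:** the last side view put the cassette's tail at dock x ≈ -4.5 mm, where -4 is fully home. At the stop the tips no longer advanced under a 13–17 N push.

**Sprung floor:** its length and width in the wrist view, and its rear edge in the last side view, fit the raised position and not the lowered one.

**Clear of everything:** the force on the tool was about 0 N at the end. The reagent bottle, jar and beaker look upright and in place. I compared them with the start by picture difference, 9–10 grey levels around all three. I took that as camera noise and did not check it further.

**Off target:**
- The first press peaked at about 40 N for one row before I eased off. While sliding, the readings I saw were 12–18 N, and there was a 24 N reading at the end stop.
- The tool also tilted about 9° by the end of the push. The cassette seated properly despite this.

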